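Put two plaster moulds back together for drying

ROBOT

A 6-joint arm with a two-finger parallel gripper is mounted at the origin on the work surface. World frame = base frame: x ahead of the robot, y to its left, z up, the work surface at z = 0. Lengths are in m, angles in degrees, forces in N, time in s.
With the tool pointing down it reaches from about 0.3 to 0.75 m from the base axis. Payload 8.5 kg.
Tool frame: the origin (TCP) lies midway between the tips of the shut fingers; the grasp point (between the pads) lies 19 mm behind it; z points along the fingers, y is the direction in which the jaws open and shut (so a half turn about z gives the same grasp; the last joint's range is limited). The gripper opens to 85 mm and grips with 20 to 120 N. Pads are 22 mm wide; open, the fingers measure 114 mm over their backs; the gripper's body (76 mm by 85 mm) begins 54 mm behind the grasp point. The pads swing forward as they close: fully open they stand 13 mm farther back than shut.
Start: joints at [50.919, 21.807, 74.336, -0, 83.858, -12.336], TCP at [0.248, 0.491, 0.231] pointing down, gripper open.
Joint ranges: [-178.18, 178.18], [-50.72, 133.34], [12.68, 142.11], [-81.47, 261.47], [9.98, 163.14], [-165.26, 165.26]. Speed limits (degrees/s): [136.94, 136.94, 180, 180, 180, 180].

INTERFACE

Orientations are given as a 3x3 rotation matrix whose columns are the frame's x, y, z axes.
In Python, from rig import env gives the robot as it stands.
- The arm moves only by the shell command python3 -m inch 'ROWS' [FORCE]. ROWS is text: rows parted by semicolons, each of 5 numbers parted by spaces: the finger opening in mm, from 0 to 85.4, then the shift along the tool's x, y, z in mm, then the turn about the tool's z in degrees. In form: jaw dx dy dz turn; .... A call has 1 to 10 rows; each row is the pose to reach, as a shift and turn from the pose commanded when the call began, along the tool's axes at that moment; what a row does not reach only later rows make up. A row lasts 1/8 s, in which the tool goes at most 62.5 mm and 10.7 degrees, less where a joint would pass 70% of its speed; a pose out of reach is approached as far as the arm can. A call with a gripper value outside its range is refused whole. The fingers move at their own pace and stop on an object; FORCE is the grip in N (left out, the last holds). Time passes only in rows, so rows that repeat a pose let the fingers close. It gives the time, the measured TCP pose, the force and the opening at its end, in the units of the state.
- env.observe(): the state, without advancing time (a new reading comes with each control period).
- env.get_image(name): name is "side" or "top" or "wrist"; returns a dict with "color" (420x560x3 uint8, blue, green, red), "range_z" (420x560 float32, m along the optical axis (not along the pixel's ray), 0 where there is no reading), "fov_y" (degrees; the focal length in pixels is half the picture's height over the tangent of half this angle, whatever the lens; pixels are square), "cx", "cy" (the principal point, pixels), "R" (3x3) and "t" (3): a world point X has camera coordinates R X + t. Camera axes: x right, y down, z forward; pixel columns grow to the right and rows downward; lengths in m; the calibration is good to about 2 mm. A picture is of the moment at which its call begins.
- env.close_job(): hands the job in, once; it reports no verdict.
The state is a dict: "time_s": time; "q": joint angles; "qvel": joint speeds; "joint_efforts": joint torques, N m; "position": TCP position; "tool_rot": TCP orientation; "ft_force": force on the tool from outside, world axes, zero at the start; "wrist_torque": the same for the moment, N m; "grip_width": finger opening in m.
Only numpy, scipy, OpenCV 4.12 (cv2) and the standard library are available. Lean on these libraries where they do the work, as an engineer would, in place of code of your own. Each camera call takes 0.05 s, during which the arm holds its last target.

TASK

Put the two plaster moulds back together so that they can dry without warping. First the round one with the blue marks, in the middle of the banding wheel: base, then ring, then lid; after it the rectangular one with the orange marks, in the middle of the round wooden bat: lower half, then upper half with its edges in line with the lower one, every part upright and fully seated on the one below. Leave the orange-lidded tub, the caliper and the brush where they are.

Things in the scene. Friction and masses are not known exactly. Their poses are not given: they have to be found in the camera images.
- wheel: Banding wheel, fixed and locked (it does not turn): a dark steel round plate, 120 mm in diameter, on a short foot, with a thin pale circle scribed on it. Its flat top is 48 mm above the bench. Origin on its axis at bench level, z up.
- bat: Round wooden bat (pale plywood disc with a thin brown circle), fixed to the bench, 120 mm in diameter, 18 mm thick. Origin on its axis at bench level, z up.
- round_base: Base of the round mould: off-white plaster disc, 60 mm in diameter, 30 mm high, with a central boss on top, 36 mm in diameter narrowing to 28 mm and 6 mm high (36 mm overall), its top marked with a blue cross. Starts upright, boss up. About 0.1 kg. Origin at the centre of the underside, z up.
- round_ring: Ring of the round mould: off-white plaster tube, 60 mm outside, 44 mm bore right through, 40 mm high, with a blue circle on its top edge. It fits over the boss of the base (4 mm play all round): seated, its underside is 30 mm above the base's underside. Starts upright. About 0.065 kg. Origin on its axis at the underside, z up.
- round_lid: Lid of the round mould: off-white plaster disc, 60 mm across, spanning z 6 to 28 mm, with a blue knob on top (20 mm across, 12 mm high) and a central foot below (36 mm narrowing to 28 mm, 6 mm high), on which it starts upright. The foot drops into the ring's bore (4 mm play); seated, it is 34 mm above the ring's underside. 0.08 kg. Origin: centre of the foot's underside, z up.
- block_lower: Lower half of the rectangular mould: off-white plaster block, 72 mm along its x, 54 mm along its y, 32 mm high, with a round pocket in its top (37 mm in diameter, 12 mm deep) ringed in orange. Starts upright. About 0.13 kg. Origin at the centre of the underside, z up.
- block_upper: Upper half of the rectangular mould: off-white plaster block, 72 mm along x, 54 mm along y, spanning z 8 to 36 mm, with an orange cross on top and a round foot below (28 mm narrowing to 22 mm, 8 mm high), on which it starts upright. The foot drops into the lower half's pocket (4 mm play); seated, it is 24 mm above that half's underside. 0.12 kg. Origin: centre of the foot's underside.
- tub: Bystander: closed beige tub with an orange lid, 72 mm in diameter at the lid, 60 mm high, loose, standing among the mould parts. Origin at the centre of the underside.
- caliper: Bystander: steel caliper lying flat, 200 mm long along its x, at most 9 mm high, with two 55 mm jaws towards its -y near its +x end. Loose. Origin under the middle of its beam.
- brush: Bystander: brush lying flat, 170 mm long along its x. Loose. Origin at the middle of its underside.
Not all that is in view belongs to the job. Leave any green look-alike of the block_upper alone.

How it is judged:
By the outcome, as a careful person would: the job done as asked, in the order asked, and still so for the second after the job is handed in, with the robot touching nothing.
It also fails if it takes over 128 s, if anything falls off the work surface, if the arm or the gripper's body presses on something with over 40 N, if the wrist force passes 120 N, or if a joint passes its speed limit or range.

## Working session

There is one attempt and no reset: what is moved stays moved. The work goes in short steps, Python scripts to look and compute and a shell command to move; the robot and the scene stay as the last step left them, time stands still between calls to the robot, and variables do not carry over. Pictures are saved under pics/ and viewed, and the job is handed in when it is done.

```bash
ls; mkdir -p pics; python3 - <<'E'
from rig import env
import cv2,numpy as np
print(env.observe())
for n in ("side","top","wrist"):
    d=env.get_image(n); cv2.imwrite(f"pics/{n}0.png",d["color"]); print(n,d["fov_y"],d["cx"],d["cy"],d["R"].round(3).tolist(),d["t"])
E
```

```text
pics
{'time_s': 0.0, 'q': array([ 5.09181177e+01,  2.18423142e+01,  7.43863841e+01, -1.47196226e-03,
        8.38566111e+01, -1.23353012e+01]), 'qvel': array([-0.01831462, -0.0196932 , -0.05036299,  0.01744304,  0.02032276,
        0.01217054]), 'joint_efforts': array([-6.08803930e-04, -4.48460591e+01, -2.31276262e+01, -3.14521913e-04,
        4.94460168e-03,  2.45828949e-05]), 'position': array([0.2473376 , 0.49091574, 0.23068977]), 'tool_rot': array([[-8.93006911e-01,  4.50042012e-01, -9.18838564e-04],
       [ 4.50042855e-01,  8.93006190e-01, -1.17187821e-03],
       [ 2.93134098e-04, -1.46001207e-03, -9.99998891e-01]]), 'ft_force': array([ 0.05942523, -0.23388587, -0.76259669]), 'wrist_torque': array([-0.04872494, -0.02585025,  0.03429671]), 'grip_width': 0.08529196685310073}
side 52.11019688935182 281.15025123101725 206.2553847094196 [[0.773, -0.635, 0.009], [-0.354, -0.443, -0.824], [0.527, 0.634, -0.567]] [-0.37366333  0.21202272  0.87010498]
top 42.12338212577713 285.9998323105244 218.29302747251327 [[-0.028, -1.0, -0.01], [-0.991, 0.029, -0.133], [0.133, 0.007, -0.991]] [0.02898115 0.49467466 1.31784391]
wrist 60.57550040478609 275.60672630177726 209.2384101067967 [[0.45, 0.893, 0.0], [0.855, -0.431, 0.289], [0.258, -0.13, -0.957]] [-0.54924011 -0.03702219  0.37802421]
```

View pics/side0.png

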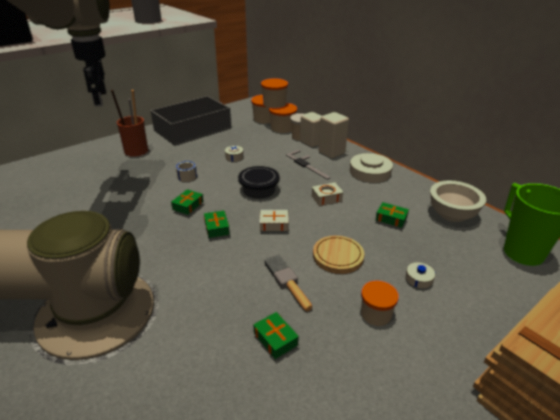

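View pics/top0.png

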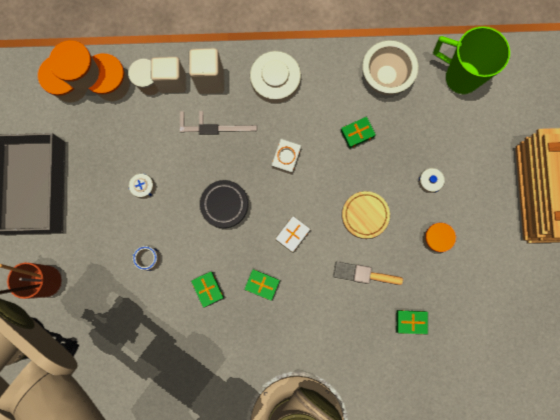

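View pics/wrist0.png

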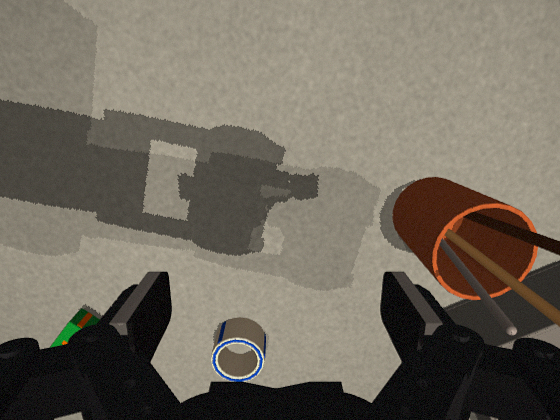

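The side and top views show everything. In the top view: wheel (224,204), bat (366,215), base (141,185), ring (145,257), lid (432,180), block_lower (286,155), block_upper (293,234) and tub (440,238). Green look-alikes are at (207,289), (262,284), (412,322) and (358,132). Next I measure.

```bash
cat > h.py <<'E'
from rig import env
import cv2,numpy as np
def K(d):
    f=d["color"].shape[0]/2/np.tan(np.radians(d["fov_y"]/2)); return f,d["cx"],d["cy"]
def ray(d,uv,z):
    f,cx,cy=K(d); uv=np.atleast_2d(np.array(uv,float)); R=np.array(d["R"]);t=np.array(d["t"])
    r=np.c_[(uv[:,0]-cx)/f,(uv[:,1]-cy)/f,np.ones(len(uv))]@R
    C=-R.T@t; return C+r*((z-C[2])/r[:,2])[:,None]
def proj(d,X):
    f,cx,cy=K(d); p=np.atleast_2d(X)@np.array(d["R"]).T+d["t"]; return np.c_[f*p[:,0]/p[:,2]+cx,f*p[:,1]/p[:,2]+cy]
def cloud(d):
    f,cx,cy=K(d); h,w=d["range_z"].shape; u,v=np.meshgrid(np.arange(w),np.arange(h)); Z=d["range_z"]
    P=np.stack([(u-cx)/f*Z,(v-cy)/f*Z,Z],-1); return (P-np.array(d["t"]))@np.array(d["R"])
def masks(d):
    hsv=cv2.cvtColor(d["color"],cv2.COLOR_BGR2HSV); H,S,V=cv2.split(hsv)
    return dict(blue=((H>100)&(H<130)&(S>120)&(V>50)),orange=((H>3)&(H<16)&(S>140)&(V>90)),green=((H>45)&(H<75)&(S>120)),white=((S<70)&(V>150)))
def plan(x,y,z,yaw=None):
    """yaw deg: world direction of tool y (jaw axis), mod 180. prints dx dy dz (mm) turn"""
    s=env.observe(); R=np.array(s["tool_rot"]); D=np.array([x,y,z])-s["position"]
    dl=R.T@D*1000; cur=np.degrees(np.arctan2(R[1,1],R[0,1])); tn=0
    if yaw is not None: tn=-((yaw-cur+90)%180-90)
    print("cur",(np.array(s["position"])*1000).round(1),"yaw",cur.round(1),"q6",s["q"][5].round(1),"t",round(s["time_s"],2),"| shift",dl.round(1),"turn",round(tn,1),"q",s["q"].round(0))
E
python3 - <<'E'
from h import *
d=env.get_image("top"); P=cloud(d); m=masks(d)
def comp(mask,uv,r,z,name):
    k=np.zeros(mask.shape,np.uint8); cv2.circle(k,uv,r,1,-1); k=(k&mask).astype(np.uint8)
    c,_=cv2.findContours(k,cv2.RETR_EXTERNAL,cv2.CHAIN_APPROX_NONE)
    pts=np.vstack(c)[:,0]; 
    (cx,cy),rr=cv2.minEnclosingCircle(pts); w=ray(d,pts,z)[:,:2].astype(np.float32)*1000
    ys,xs=np.nonzero(k); print(name,"n",k.sum(),"centroid",(ray(d,(xs.mean(),ys.mean()),z)[0]*1000).round(1),"rect",[np.round(q,1) for q in cv2.minAreaRect(w)], "depthz", np.median(P[k>0][:,2]).round(4))
for n,uv,r,z,c in [("base",(141,185),12,.036,"blue"),("base",(141,185),17,.030,"white"),("ring",(145,257),18,.04,"blue"),("lid",(432,180),9,.04,"blue"),("lid",(432,180),18,.028,"white"),("lower",(286,155),22,.032,"orange"),("lower",(286,155),22,.032,"white"),("upper",(293,234),22,.036,"orange"),("upper",(293,234),22,.036,"white"),("tub",(440,238),22,.06,"orange")]:
    comp(m[c],uv,r,z,n+" "+c)
V=d["color"].max(2); hsv=cv2.cvtColor(d["color"],cv2.COLOR_BGR2HSV)
comp(V<75,(224,204),30,.048,"wheel"); comp((hsv[...,1]>80)&(hsv[...,2]>150),(366,215),30,.018,"bat")
for n,uv in [("wheel",(224,204)),("bat",(366,215))]: print(n,P[uv[1],uv[0]].round(4))
E
```

```text
base blue n 23 centroid [591.9 378.9  36. ] rect [array([592.2, 378.5]), array([14.7, 16.4]), np.float64(68.6)] depthz 0.0345
base white n 567 centroid [592.9 379.1  30. ] rect [array([590.8, 375.2]), array([84.4, 82.4]), np.float64(25.7)] depthz 0.0285
ring blue n 6 centroid [409.5 368.2  40. ] rect [array([407.1, 368.4]), array([41.8, 44.9]), np.float64(49.6)] depthz 0.0373
lid blue n 40 centroid [ 582.8 -352.7   40. ] rect [array([ 582.1, -352.7]), array([14.8, 15.4]), np.float64(86.4)] depthz 0.0384
lid white n 499 centroid [ 583.5 -358.5   28. ] rect [array([ 581.8, -360.7]), array([71.1, 83.6]), np.float64(83.0)] depthz 0.0253
lower orange n 27 centroid [661.7   8.5  32. ] rect [array([656.3,  10.3]), array([40.3, 41.3]), np.float64(88.3)] depthz 0.0308
lower white n 731 centroid [658.3   6.   32. ] rect [array([658.6,   7.6]), array([111.9, 102.5]), np.float64(37.0)] depthz 0.0207
upper orange n 6 centroid [455.9   0.7  36. ] rect [array([457.9,  -2.7]), array([24.2, 36.7]), np.float64(16.9)] depthz 0.0351
upper white n 885 centroid [456.7  -5.6  36. ] rect [array([457.5,  -3.2]), array([107.1,  99.2]), np.float64(57.1)] depthz 0.0327
tub orange n 86 centroid [ 434.3 -352.9   60. ] rect [array([ 434.4, -356.2]), array([69.7, 70.6]), np.float64(86.4)] depthz 0.0559
wheel n 1540 centroid [533.  165.4  48. ] rect [array([533.6, 166.2]), array([120.2, 114.8]), np.float64(43.7)] depthz 0.0472
bat n 1798 centroid [ 501.9 -184.9   18. ] rect [array([ 502.7, -184.5]), array([117.9, 116.4]), np.float64(88.3)] depthz 0.0166
wheel [0.5334 0.1663 0.0474]
bat [ 0.5001 -0.1859  0.0155]
```

```bash
python3 - <<'E'
import cv2
i=cv2.imread("pics/top0.png"); cv2.imwrite("pics/topcrop.png",cv2.resize(i[100:310,110:310],None,fx=2.8,fy=2.8))
cv2.imwrite("pics/topcrop2.png",cv2.resize(i[120:340,310:470],None,fx=2.7,fy=2.7))
E
```

```text
(no output)
```

View pics/topcrop.png

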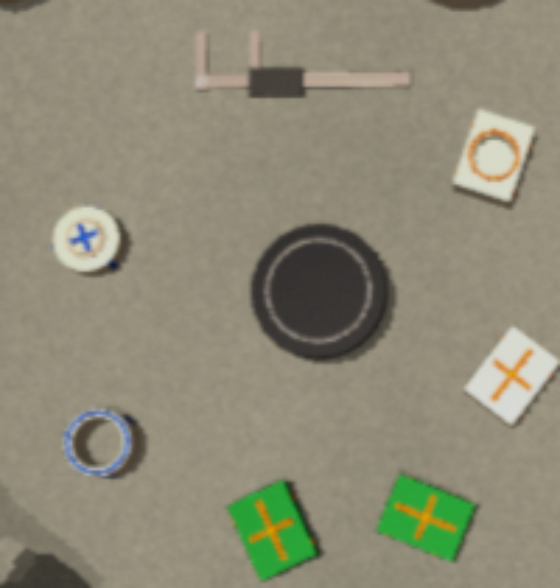

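```bash
python3 - <<'E'
from h import *
plan(.592,.379,.150)
d=env.get_image("wrist"); 
p=env.observe()["position"]; print(proj(d,[p,[p[0],p[1],.0]]))
# camera in tool frame
s=env.observe(); C=-np.array(d["R"]).T@d["t"]; print(s["tool_rot"].T@(C-p))
E
```

```text
cur [247.4 491.  230.9] yaw 63.3 q6 -12.3 t 0.2 | shift [-358.1   55.1   80.8] turn 0 q [ 51.  22.  74.   0.  84. -12.]
[[277.04311976 276.64024197]
 [276.01981809 173.73561751]]
[ 0.07368252 -0.0008199  -0.14193259]
```

```bash
python3 -m inch '85 -60 9 0 0;85 -120 18 14 0;85 -180 28 40 0;85 -240 37 60 0;85 -300 46 80 0;85 -358 55 81 0;85 -358 55 81 0;85 -358 55 81 0;85 -358 55 81 0' 40
cat >> h.py <<'E'
def show(n,name):
    d=env.get_image(n); cv2.imwrite(f"pics/{name}.png",d["color"]); return d
E
python3 - <<'E'
from h import *
d=show("wrist","w1"); plan(.592,.379,0); print(proj(d,[[.592,.379,.036]]))
E
```

```text
time_s: 1.38
position: [0.5908, 0.38, 0.1508]
tool_rot: [[-0.894, 0.449, 0.0], [0.449, 0.894, 0.0], [0.0, 0.0, -1.0]]
ft_force: [0.0, 0.4, 0.2]
grip_width: 0.085
cur [590.9 380.  150.9] yaw 63.3 q6 -40.2 t 1.43 | shift [ -1.5  -0.5 150.9] turn 0 q [ 23.  41.  54.   0.  86. -40.]
[[275.62637841 206.03294558]]
```

View pics/w1.png

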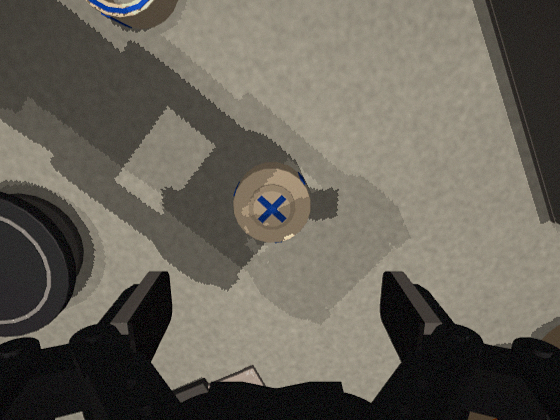

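The wrist view shows the base's blue cross at about (271,209), a couple of pixels from the prediction. Refining.

```bash
cat >> h.py <<'E'
def blob(d,mask,uv,r,z):
    k=np.zeros(mask.shape,np.uint8); cv2.circle(k,tuple(int(a) for a in uv),r,1,-1); k=(k&mask).astype(np.uint8)
    ys,xs=np.nonzero(k); print("n",len(xs),"px",xs.mean().round(1),ys.mean().round(1)); return ray(d,(xs.mean(),ys.mean()),z)[0]
E
python3 - <<'E'
from h import *
d=env.get_image("wrist"); m=masks(d); X=blob(d,m["blue"],(271,209),22,.036); print(X)
plan(X[0],X[1],0.002)
E
```

```text
n 372 px 271.4 208.4
[0.59233727 0.37536339 0.036     ]
cur [591.  380.  150.9] yaw 63.3 q6 -40.2 t 1.48 | shift [ -3.3  -3.5 148.9] turn 0 q [ 23.  41.  54.   0.  86. -40.]
```

```bash
python3 -m inch '85 -3 -3 60 0;85 -3 -3 110 0;85 -3 -3 135 0;85 -3 -3 149 0;85 -3 -3 149 0;50 -3 -3 149 0;50 -3 -3 149 0;50 -3 -3 149 0;50 -3 -3 149 0;50 -3 -3 149 0' 40
python3 -m inch '50 0 0 -50 0;50 0 0 -100 0;50 0 0 -120 0;50 0 0 -120 0;50 0 0 -120 0'
python3 - <<'E'
from h import *
d=show("wrist","w2"); plan(.533,.166,.12)
P=env.observe()["position"]; m=masks(d); 
X=blob(d,m["blue"],proj(d,[P+[0,0,.015]])[0],40,P[2]+.036-0.002); print(X-P)
E
```

```text
time_s: 2.72
position: [0.5939, 0.3755, 0.0034]
tool_rot: [[-0.893, 0.45, 0.003], [0.45, 0.893, 0.001], [-0.002, 0.002, -1.0]]
ft_force: [-1.9, -0.4, 6.4]
grip_width: 0.059
time_s: 3.35
position: [0.5927, 0.3749, 0.12]
tool_rot: [[-0.893, 0.45, -0.002], [0.45, 0.893, -0.001], [0.001, -0.002, -1.0]]
ft_force: [0.5, -0.7, -0.8]
grip_width: 0.0589
cur [592.7 374.9 119.7] yaw 63.3 q6 -40.6 t 3.4 | shift [ -40.7 -213.4    0. ] turn 0 q [ 23.  42.  56.   0.  82. -41.]
n 1255 px 275.8 311.2
[-0.00391843  0.0014116   0.034     ]
```

View pics/w2.png

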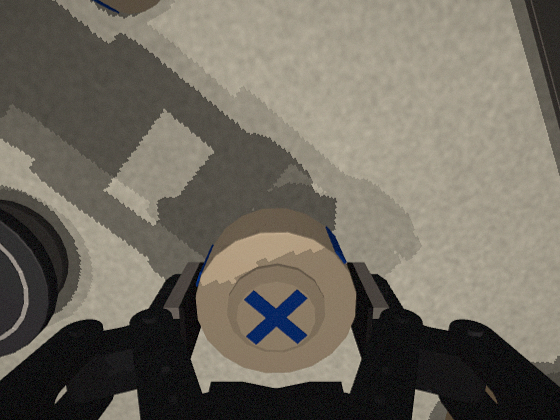

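```bash
python3 -m inch '50 -10 -50 0 0;50 -22 -110 0 0;50 -35 -170 0 0;50 -45 -212 0 0;50 -45 -212 0 0;50 -45 -212 0 0;50 -45 -212 0 0'
python3 - <<'E'
from h import *
d=show("wrist","w3"); plan(.537,.1646,.0525)
P=env.observe()["position"]; m=masks(d); 
X=blob(d,m["blue"],proj(d,[P+[0,0,.015]])[0],40,P[2]+.0326); print(X-P,X)
d=show("top","t3"); m=masks(d); print(blob(d,m["blue"],proj(d,[P+[0,0,.033]])[0],15,P[2]+.0326))
E
```

```text
time_s: 4.28
position: [0.5381, 0.1665, 0.1209]
tool_rot: [[-0.894, 0.449, -0.001], [0.449, 0.894, 0.0], [0.001, -0.0, -1.0]]
ft_force: [-0.0, 0.1, -1.5]
grip_width: 0.0589
cur [538.1 166.5 120.9] yaw 63.3 q6 -58.2 t 4.33 | shift [ 0.1 -2.2 68.4] turn 0 q [  5.  29.  82.   0.  69. -58.]
n 1277 px 275.8 311.7
[-0.00329238  0.00101235  0.0326    ] [0.53480079 0.16750003 0.15353999]
n 0 px nan nan
[nan nan nan]h.py:27: RuntimeWarning: Mean of empty slice.
  ys,xs=np.nonzero(k); print("n",len(xs),"px",xs.mean().round(1),ys.mean().round(1)); return ray(d,(xs.mean(),ys.mean()),z)[0]
  ret = ret.dtype.type(ret / rcount)
```

View pics/w3.png

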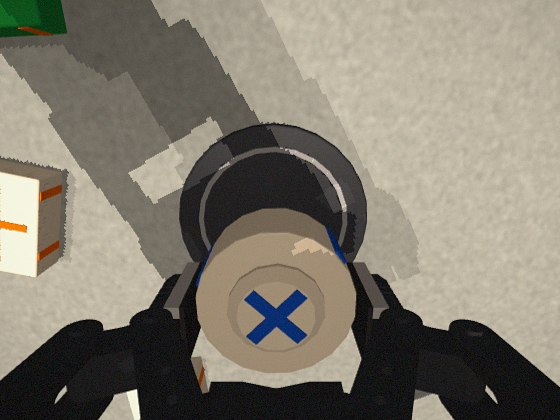

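View pics/t3.png

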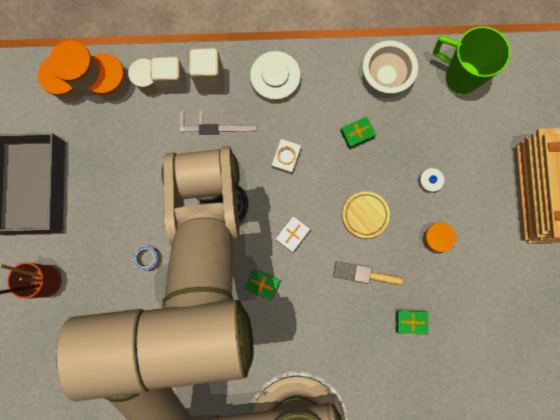

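```bash
python3 - <<'E'
from h import *
d=env.get_image("wrist"); 
for u in [(179,212),(367,212),(273,124),(200,213),(348,213),(274,148)]: print(u,(ray(d,u,.048)[0]*1000).round(1))
def circ(a):
    a=a[:,:2]; A=np.c_[2*a,np.ones(len(a))]; s=np.linalg.lstsq(A,(a**2).sum(1),rcond=None)[0]; return s[:2],np.sqrt(s[2]+s[:2]@s[:2])
print(circ(ray(d,[(179,212),(367,212),(273,124)],.048)*1000)); print(circ(ray(d,[(200,213),(348,213),(274,148)],.048)*1000))
E
```

```text
(179, 212) [504.5 115.1  48. ]
(367, 212) [557.4 220.2  48. ]
(273, 124) [483.  191.8  48. ]
(200, 213) [511.  126.5  48. ]
(348, 213) [552.7 209.3  48. ]
(274, 148) [495.7 186.1  48. ]
(array([535.79001634, 165.20249535]), np.float64(59.10550057969504))
(array([537.49720237, 165.03307428]), np.float64(46.806144746709954))
```

```bash
python3 -m inch '50 -1 -2 45 0;50 -1 -2 62 0;50 -1 -2 66 0;50 -1 -2 69 0;50 -1 -2 69 0;50 -1 -2 69 0'
python3 - <<'E'
from h import *
s=env.observe(); print(s["position"],s["ft_force"])
E
```

```text
time_s: 5.18
position: [0.5384, 0.1634, 0.053]
tool_rot: [[-0.893, 0.45, 0.001], [0.45, 0.893, 0.0], [-0.001, 0.001, -1.0]]
ft_force: [-0.8, 0.4, -0.9]
grip_width: 0.0591
[0.53836863 0.16337375 0.05296566] [-0.76020562  0.35800806 -0.91037602]
```

```bash
python3 -m inch '50 0 0 1.5 0;50 0 0 1.5 0;50 0 0 1.5 0'
python3 -m inch '50 0 0 1 0;50 0 0 1 0'
```

```text
time_s: 5.55
position: [0.5383, 0.1633, 0.0513]
tool_rot: [[-0.893, 0.45, 0.001], [0.45, 0.893, 0.0], [-0.001, 0.0, -1.0]]
ft_force: [-1.5, -0.3, 5.1]
grip_width: 0.0583
time_s: 5.8
position: [0.5383, 0.1633, 0.0512]
tool_rot: [[-0.893, 0.45, 0.002], [0.45, 0.893, 0.0], [-0.001, 0.001, -1.0]]
ft_force: [-4.5, -1.2, 14.3]
grip_width: 0.0589
```

```bash
python3 -m inch '80 0 0 -1 0;85 0 0 -1 0;85 0 0 -1 0;85 0 0 -30 0;85 0 0 -80 0;85 0 0 -110 0;85 0 0 -110 0;85 0 0 -110 0'
python3 - <<'E'
from h import *
d=show("wrist","w4"); m=masks(d); P=env.observe()["position"]
X=blob(d,m["blue"],proj(d,[[.5345,.165,.084]])[0],30,.084); print(X)
plan(.409,.368,.15)
E
```

```text
time_s: 6.8
position: [0.5375, 0.1633, 0.1587]
tool_rot: [[-0.893, 0.45, -0.002], [0.45, 0.893, -0.0], [0.002, -0.001, -1.0]]
ft_force: [0.2, 0.1, -0.7]
grip_width: 0.0849
n 503 px 276.4 220.8
[0.53695349 0.16345903 0.084     ]
cur [537.4 163.2 158.4] yaw 63.3 q6 -58.4 t 6.85 | shift [206.8 125.1   8.7] turn 0 q [  5.  27.  79.  -0.  74. -58.]
```

View pics/w4.png

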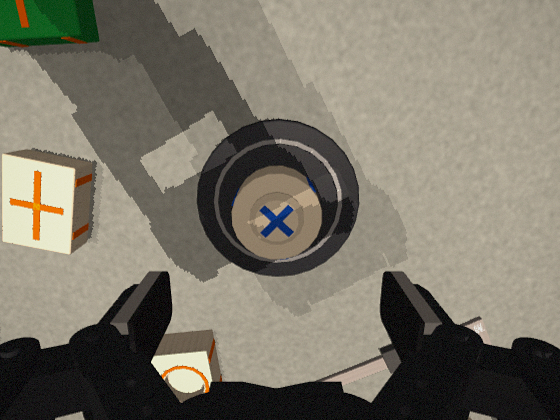

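```bash
python3 - <<'E'
from h import *
d=env.get_image("wrist")
def circ(a):
    a=a[:,:2]; A=np.c_[2*a,np.ones(len(a))]; s=np.linalg.lstsq(A,(a**2).sum(1),rcond=None)[0]; return s[:2],np.sqrt(s[2]+s[:2]@s[:2])
print(circ(ray(d,[(197,198),(359,196),(277,119),(277,276)],.048)*1000),circ(ray(d,[(216,200),(340,198),(277,139),(277,261)],.048)*1000))
E
```

```text
(array([535.63320304, 165.47962891]), np.float64(59.082146318984194)) (array([535.98612258, 165.30702979]), np.float64(45.662284603626915))
```

Base stands upright about 2 mm from the wheel's centre. Now the ring.

```bash
python3 -m inch '85 52 31 0 0;85 104 63 2 0;85 156 94 5 0;85 207 125 8 0;85 207 125 8 0;85 207 125 8 0;85 207 125 8 0'
python3 - <<'E'
from h import *
d=show("wrist","w5"); m=masks(d); P=env.observe()["position"]
k=m["blue"].copy(); c=proj(d,[[.409,.368,.04]])[0]; yy,xx=np.mgrid[:420,:560]; k&=((xx-c[0])**2+(yy-c[1])**2<70**2)
ys,xs=np.nonzero(k); w=ray(d,np.c_[xs,ys],.04)[:,:2]
A=np.c_[2*w,np.ones(len(w))]
for i in range(4):
    s=np.linalg.lstsq(A,(w**2).sum(1),rcond=None)[0]; r=np.sqrt(s[2]+s[:2]@s[:2]); e=abs(np.linalg.norm(w-s[:2],axis=1)-r); g=e<max(.004,np.median(e)*2); w=w[g];A=A[g]
print(s[:2],r,len(w)); plan(s[0],s[1],.008)
E
```

```text
time_s: 7.78
position: [0.4102, 0.3671, 0.1515]
tool_rot: [[-0.892, 0.452, -0.0], [0.452, 0.892, -0.0], [0.0, -0.001, -1.0]]
ft_force: [0.0, 0.3, -0.4]
grip_width: 0.0847
[0.40863017 0.36127851] 0.026243202372317448 750
cur [410.3 367.1 151.6] yaw 63.1 q6 -33.6 t 7.83 | shift [ -1.2  -5.9 143.6] turn 0 q [ 29.  26.  82.  -0.  72. -34.]
```

View pics/w5.png

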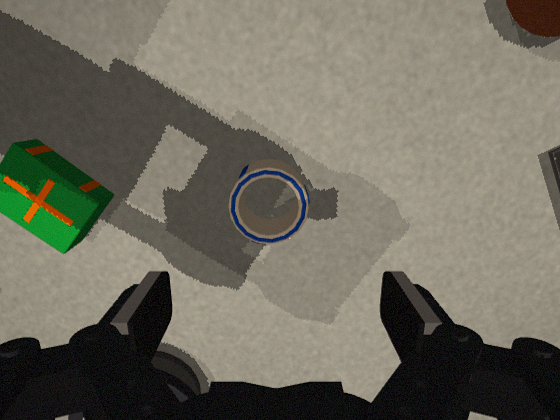

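```bash
python3 -m inch '85 -1 -6 55 0;85 -1 -6 105 0;85 -1 -6 130 0;85 -1 -6 143 0;85 -1 -6 143 0;50 -1 -6 143 0;50 -1 -6 143 0;50 -1 -6 143 0;50 -1 -6 143 0;50 -1 -6 143 0' 30
python3 -m inch '50 0 0 -50 0;50 0 0 -110 0;50 0 0 -150 0;50 0 0 -150 0;50 0 0 -150 0'
python3 - <<'E'
from h import *
d=show("wrist","w6"); plan(.538,.1633,.16)
E
```

```text
time_s: 9.07
position: [0.4083, 0.3626, 0.0101]
tool_rot: [[-0.893, 0.45, 0.002], [0.45, 0.893, 0.001], [-0.002, 0.002, -1.0]]
ft_force: [0.3, -0.9, 6.3]
grip_width: 0.0581
time_s: 9.7
position: [0.4071, 0.362, 0.1582]
tool_rot: [[-0.893, 0.45, -0.001], [0.45, 0.893, -0.001], [0.001, -0.001, -1.0]]
ft_force: [0.4, 0.7, -1.1]
grip_width: 0.0579
cur [407.1 362.  157.7] yaw 63.3 q6 -34.1 t 9.75 | shift [-206.3 -118.5   -2.4] turn 0 q [ 29.  25.  82.  -0.  73. -34.]
```

View pics/w6.png

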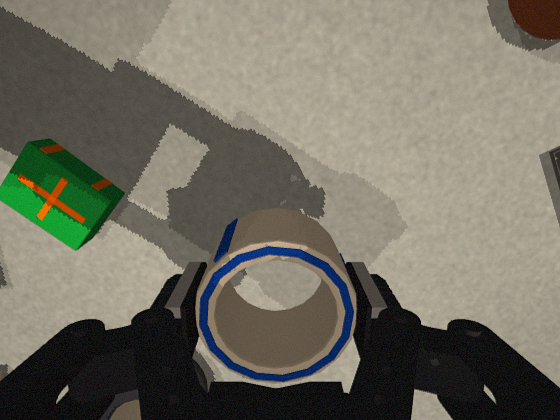

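```bash
cat >> h.py <<'E'
def bluecirc(d,c,rad,z,col="blue"):
    k=masks(d)[col]; yy,xx=np.mgrid[:420,:560]; k=k&((xx-c[0])**2+(yy-c[1])**2<rad**2)
    ys,xs=np.nonzero(k); w=ray(d,np.c_[xs,ys],z)[:,:2]; A=np.c_[2*w,np.ones(len(w))]
    for i in range(5):
        s=np.linalg.lstsq(A,(w**2).sum(1),rcond=None)[0]; r=np.sqrt(s[2]+s[:2]@s[:2]); e=abs(np.linalg.norm(w-s[:2],axis=1)-r); g=e<max(.003,np.median(e)*2); w=w[g];A=A[g]
    print("circ",s[:2],r,len(w)); return s[:2]
E
python3 - <<'E'
from h import *
d=env.get_image("wrist"); P=env.observe()["position"]
c=bluecirc(d,(277,312),85,P[2]+.0299); o=c-P[:2]; print(o*1000)
B=np.array([.537,.1635])
plan(*(B-o),.16)
E
```

```text
circ [0.40764854 0.36101156] 0.026097429090402868 3205
[ 0.53520059 -0.95870095]
cur [407.1 362.  157.5] yaw 63.3 q6 -34.1 t 9.8 | shift [-204.4 -118.2   -2.5] turn 0 q [ 29.  25.  82.  -0.  73. -34.]
```

```bash
python3 -m inch '50 -51 -29 0 0;50 -102 -59 0 0;50 -153 -88 0 0;50 -204 -118 0 0;50 -204 -118 0 0;50 -204 -118 0 0;50 -204 -118 0 0;50 -204 -118 0 0'
python3 - <<'E'
from h import *
d=show("wrist","w7"); P=env.observe()["position"]
c=bluecirc(d,(277,312),85,P[2]+.0299); o=c-P[:2]; print(o*1000)
B=np.array([.537,.1635])
plan(*(B-o),.0895)
E
```

```text
time_s: 10.8
position: [0.5362, 0.1661, 0.1588]
tool_rot: [[-0.894, 0.449, -0.0], [0.449, 0.894, 0.0], [0.0, -0.0, -1.0]]
ft_force: [-0.0, 0.5, -1.5]
grip_width: 0.0578
circ [0.53664763 0.1651216 ] 0.02606026486352891 3202
[ 0.34010114 -0.77334834]
cur [536.3 165.9 158.8] yaw 63.3 q6 -58.2 t 10.85 | shift [-1.  -1.3 69.3] turn 0 q [  5.  26.  79.  -0.  74. -58.]
```

View pics/w7.png

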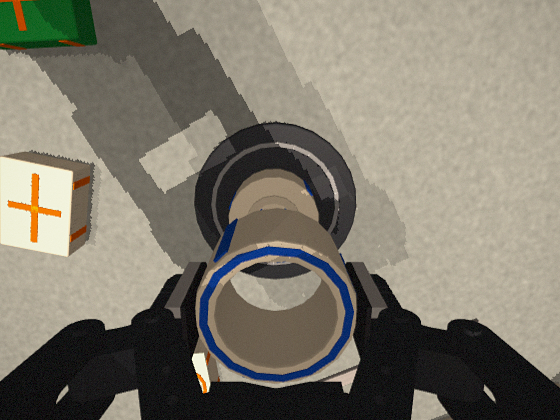

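```bash
python3 -m inch '50 -1 -1 40 0;50 -1 -1 55 0;50 -1 -1 62 0;50 -1 -1 66 0;50 -1 -1 69 0;50 -1 -1 69 0;50 -1 -1 69 0'
python3 -m inch '50 0 0 1.5 0;50 0 0 1.5 0;50 0 0 1.5 0'
```

```text
time_s: 11.72
position: [0.5374, 0.1638, 0.0902]
tool_rot: [[-0.893, 0.45, 0.001], [0.45, 0.893, 0.0], [-0.001, 0.0, -1.0]]
ft_force: [-0.5, 0.7, -0.7]
grip_width: 0.0578
time_s: 12.1
position: [0.5372, 0.1638, 0.0883]
tool_rot: [[-0.893, 0.45, -0.0], [0.45, 0.893, 0.0], [0.0, -0.0, -1.0]]
ft_force: [0.9, 0.2, -0.7]
grip_width: 0.0582
```

```bash
python3 -m inch '50 0 0 1.5 0;50 0 0 1.5 0;50 0 0 1.5 0'
```

```text
time_s: 12.48
position: [0.5373, 0.1638, 0.0881]
tool_rot: [[-0.893, 0.45, 0.001], [0.45, 0.893, -0.0], [-0.001, 0.001, -1.0]]
ft_force: [-4.1, -0.7, 10.8]
grip_width: 0.0579
```

Contact is at exactly the seated height, so I release.

```bash
python3 -m inch '80 0 0 -1.5 0;85 0 0 -1.5 0;85 0 0 -1.5 0;85 0 0 -30 0;85 0 0 -80 0;85 0 0 -100 0;85 0 0 -100 0;85 0 0 -100 0'
python3 - <<'E'
from h import *
d=show("wrist","w8"); P=env.observe()["position"]
c=bluecirc(d,proj(d,[[.537,.1635,.118]])[0],60,.118)
d2=show("top","t8"); plan(.5828,-.3535,.16,63.3)
E
```

```text
time_s: 13.48
position: [0.5366, 0.1637, 0.1855]
tool_rot: [[-0.893, 0.45, -0.002], [0.45, 0.893, -0.0], [0.002, -0.001, -1.0]]
ft_force: [0.7, -0.7, 0.1]
grip_width: 0.0849
circ [0.53786237 0.16294051] 0.026144091407294883 1061
cur [536.7 163.7 185.4] yaw 63.3 q6 -58.4 t 13.57 | shift [-274.  -441.1   25.4] turn -0.0 q [  5.  25.  77.   0.  78. -58.]
```

View pics/w8.png

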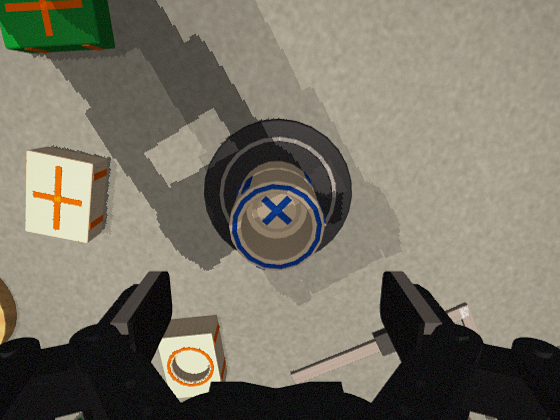

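```bash
python3 -m inch '85 -31 -49 0 0;85 -62 -98 0 0;85 -93 -147 0 0;85 -124 -196 0 0;85 -155 -245 5 0;85 -186 -294 10 0;85 -217 -343 15 0;85 -248 -392 20 0;85 -274 -441 25 0;85 -274 -441 25 0'
python3 -m inch '85 0 0 0 0;85 0 0 0 0'
python3 - <<'E'
from h import *
d=show("wrist","w9"); P=env.observe()["position"]; m=masks(d)
X=blob(d,m["blue"],proj(d,[[.583,-.3535,.04]])[0],40,.04); print(X); plan(X[0],X[1],.009)
E
```

```text
time_s: 14.82
position: [0.5822, -0.3569, 0.1591]
tool_rot: [[-0.891, 0.454, -0.003], [0.454, 0.891, 0.002], [0.003, 0.0, -1.0]]
ft_force: [-0.0, 1.1, -0.7]
grip_width: 0.0848
time_s: 15.08
position: [0.5837, -0.352, 0.1619]
tool_rot: [[-0.894, 0.449, -0.0], [0.449, 0.894, 0.0], [0.0, 0.0, -1.0]]
ft_force: [-0.1, 0.2, -0.4]
grip_width: 0.0852
n 536 px 270.9 203.2
[ 0.5830758  -0.35613409  0.04      ]
cur [ 583.7 -352.   162.1] yaw 63.3 q6 -104.4 t 15.12 | shift [ -1.2  -4.  153.1] turn 0 q [ -41.   38.   57.    0.   85. -104.]
```

View pics/w9.png

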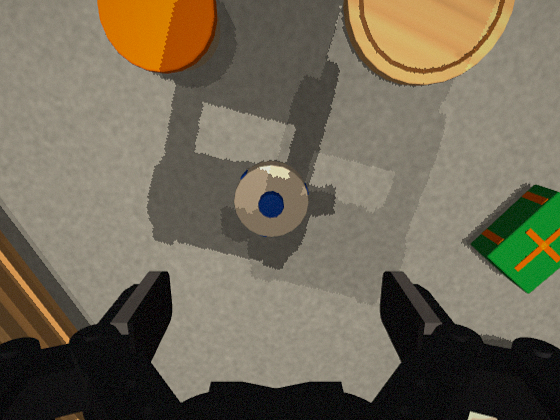

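```bash
python3 -m inch '85 -1 -4 60 0;85 -1 -4 115 0;85 -1 -4 145 0;85 -1 -4 159 0;85 -1 -4 159 0;50 -1 -4 159 0;50 -1 -4 159 0;50 -1 -4 159 0;50 -1 -4 159 0;50 -1 -4 159 0' 30
python3 -m inch '50 0 0 -60 0;50 0 0 -120 0;50 0 0 -180 0;50 0 0 -200 0;50 0 0 -200 0;50 0 0 -200 0'
python3 - <<'E'
from h import *
d=show("wrist","w10"); P=env.observe()["position"]
c=bluecirc(d,proj(d,[P+[0,0,.035]])[0],50,P[2]+.0345); o=c-P[:2]; print(o*1000)
plan(*(np.array([.5379,.163])-o),.2,63.3)
E
```

```text
time_s: 16.38
position: [0.5831, -0.3578, 0.0048]
tool_rot: [[-0.893, 0.45, 0.002], [0.45, 0.893, -0.002], [-0.003, -0.001, -1.0]]
ft_force: [-0.4, 1.4, 6.1]
grip_width: 0.0584
time_s: 17.12
position: [0.582, -0.357, 0.2013]
tool_rot: [[-0.893, 0.45, -0.002], [0.45, 0.893, 0.002], [0.003, 0.001, -1.0]]
ft_force: [0.2, -0.1, -1.2]
grip_width: 0.0581
circ [ 0.58071567 -0.35721461] 0.00858240649014145 1883
[-1.33042489 -0.16903725]
cur [ 582. -357.  201.] yaw 63.3 q6 -104.7 t 17.18 | shift [272.4 445.3   2.1] turn -0.0 q [ -41.   37.   53.   -0.   90. -105.]
```

View pics/w10.png

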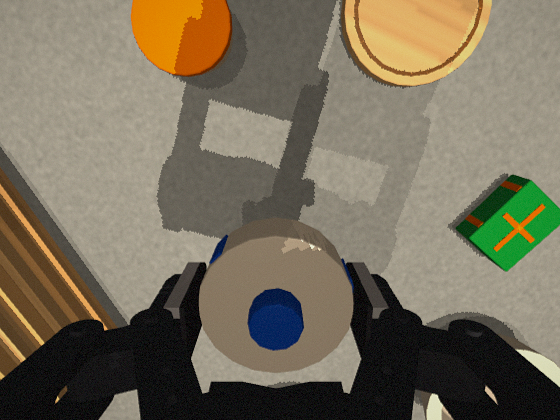

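```bash
python3 - <<'E'
from h import *
d=env.get_image("wrist"); P=env.observe()["position"]; k=masks(d)["blue"]; k[:, :240]=0;k[:,310:]=0;k[:270]=0
ys,xs=np.nonzero(k); print(xs.min(),xs.max(),ys.min(),ys.max())
for v in range(285,355,6): r=np.nonzero(k[v])[0]; print(v,r.min() if len(r) else 0,r.max() if len(r) else 0,end='; ')
for z in (.0352,): 
    X=ray(d,[(276,ys.max()),(xs.min(),325),(xs.max(),325),(276,ys.min())],P[2]+z); R=env.observe()["tool_rot"]; print(((X-P)@R*1000).round(1))
# disc silhouette centre: disc top at z 28
E
python3 - <<'E'
import cv2
i=cv2.imread("pics/w10.png"); cv2.imwrite("pics/w10c.png",cv2.resize(i[200:400,180:380],None,fx=3,fy=3))
E
```

```text
248 303 289 349
285 0 0; 291 264 287; 297 256 294; 303 253 299; 309 250 300; 315 249 301; 321 248 302; 327 249 303; 333 250 300; 339 254 297; 345 259 290; 351 0 0; [[ -9.8  -0.5 -35.2]
 [ -0.1 -10.1 -35.2]
 [ -0.1   8.8 -35.2]
 [ 13.7  -0.5 -35.2]]
```

View pics/w10c.png

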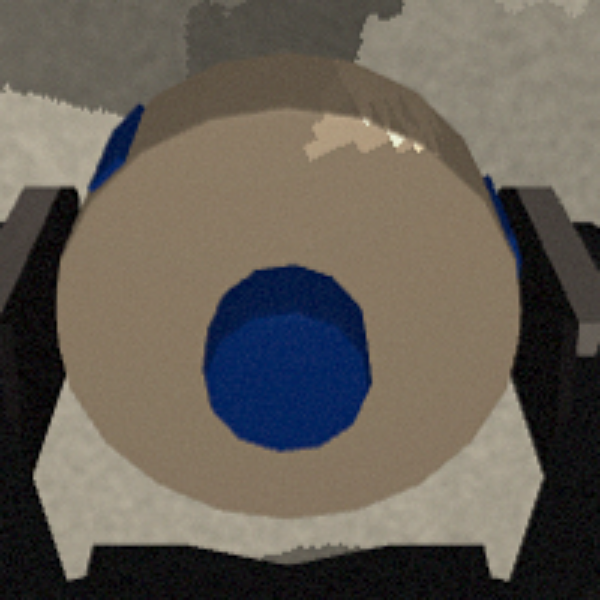

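```bash
python3 -m inch '50 30 49 0 0;50 60 98 0 0;50 90 147 0 0;50 120 196 0 0;50 150 245 0 0;50 180 294 0 0;50 210 343 0 0;50 240 392 0 0;50 271 445 0 0;50 271 445 0 0'
python3 -m inch '50 0 0 0 0;50 0 0 0 0'
python3 - <<'E'
from h import *
d=show("wrist","w11"); plan(.5383,.1634,.118)
E
```

```text
time_s: 18.48
position: [0.5396, 0.1656, 0.2019]
tool_rot: [[-0.895, 0.445, -0.002], [0.445, 0.895, 0.0], [0.002, -0.0, -1.0]]
ft_force: [0.5, -0.3, -1.4]
grip_width: 0.0585
time_s: 18.73
position: [0.5409, 0.1608, 0.2025]
tool_rot: [[-0.892, 0.452, -0.001], [0.452, 0.892, -0.0], [0.0, -0.0, -1.0]]
ft_force: [-0.0, 1.0, -0.9]
grip_width: 0.0584
cur [541.  160.8 202.6] yaw 63.1 q6 -58.6 t 18.77 | shift [ 3.5  1.2 84.6] turn 0 q [  5.  25.  75.  -0.  81. -59.]
```

View pics/w11.png

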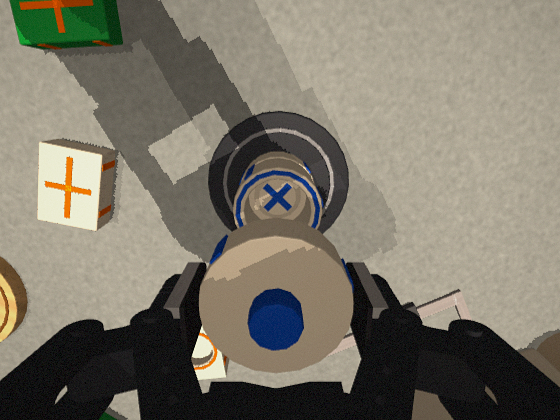

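```bash
python3 -m inch '50 3 1 40 0;50 3 1 65 0;50 3 1 74 0;50 3 1 76 0;50 3 1 76 0;50 3 1 76 0'
python3 - <<'E'
from h import *
plan(.5383,.1634,.118)
E
```

```text
time_s: 19.52
position: [0.5389, 0.1642, 0.1277]
tool_rot: [[-0.893, 0.45, 0.002], [0.45, 0.893, 0.0], [-0.001, 0.001, -1.0]]
ft_force: [1.0, -0.1, -1.2]
grip_width: 0.0588
cur [538.9 164.2 127.7] yaw 63.3 q6 -58.3 t 19.52 | shift [ 0.2 -1.   9.7] turn 0 q [  5.  28.  82.  -0.  70. -58.]
```

```bash
python3 -m inch '50 0 -1 3 0;50 0 -1 5 0;50 0 -1 7 0;50 0 -1 9 0;50 0 -1 9 0;50 0 -1 9 0'
python3 -m inch '50 0 0 1.5 0;50 0 0 1.5 0;50 0 0 1.5 0'
```

```text
time_s: 20.27
position: [0.5381, 0.1633, 0.1179]
tool_rot: [[-0.893, 0.45, 0.0], [0.45, 0.893, 0.0], [-0.0, 0.0, -1.0]]
ft_force: [-0.3, 0.1, -0.6]
grip_width: 0.0586
time_s: 20.65
position: [0.5382, 0.1633, 0.1168]
tool_rot: [[-0.893, 0.45, 0.001], [0.45, 0.893, -0.0], [-0.001, 0.0, -1.0]]
ft_force: [-1.8, -0.4, 5.9]
grip_width: 0.0581
```

Contact is at 116.8 mm, the predicted seated height. Releasing and looking.

```bash
python3 -m inch '80 0 0 0 0;85 0 0 0 0;85 0 0 0 0;85 0 0 -30 0;85 0 0 -80 0;85 0 0 -100 0;85 0 0 -100 0;85 0 0 -100 0'
python3 - <<'E'
from h import *
d=show("wrist","w12"); d2=show("side","s12")
c=proj(d2,[[.537,.164,.1]])[0].astype(int); i=d2["color"]; cv2.imwrite("pics/s12c.png",cv2.resize(i[c[1]-60:c[1]+60,c[0]-70:c[0]+70],None,fx=4,fy=4))
plan(.6585,.008,.17)
E
```

```text
time_s: 21.65
position: [0.5376, 0.1633, 0.215]
tool_rot: [[-0.893, 0.45, -0.002], [0.45, 0.893, -0.0], [0.002, -0.001, -1.0]]
ft_force: [1.0, -0.6, 0.0]
grip_width: 0.0852
cur [537.6 163.2 214.9] yaw 63.2 q6 -58.4 t 21.75 | shift [-177.9  -84.2   44.7] turn 0 q [  5.  24.  74.   0.  82. -58.]
```

View pics/w12.png

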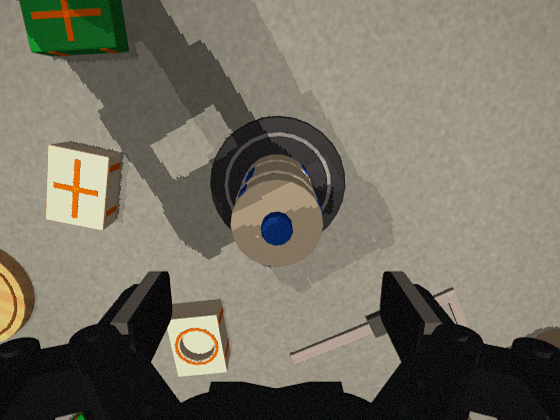

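View pics/s12c.png

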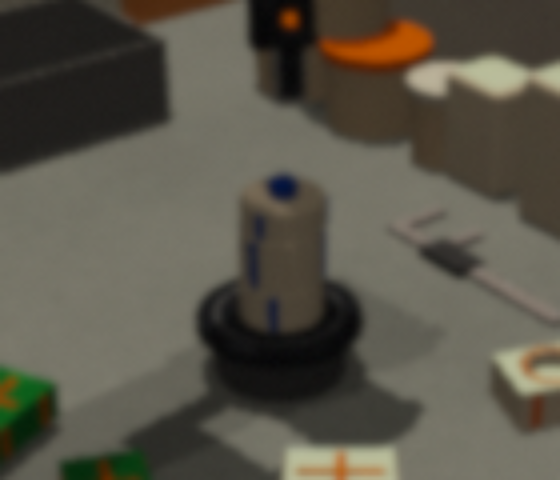

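Round mould is stacked (side view shows one straight column). Next, block_lower.

```bash
python3 -m inch '85 -45 -21 5 0;85 -90 -42 15 0;85 -135 -63 30 0;85 -178 -84 45 -5;85 -178 -84 45 -11;85 -178 -84 45 -11;85 -178 -84 45 -11;85 -178 -84 45 -11'
cat >> h.py <<'E'
def blockrect(d,c,rad,z):
    yy,xx=np.mgrid[:420,:560]; hsv=cv2.cvtColor(d["color"],cv2.COLOR_BGR2HSV)
    P=cloud(d); k=((xx-c[0])**2+(yy-c[1])**2<rad**2)&(abs(P[...,2]-z)<.005)
    n,l,st,ce=cv2.connectedComponentsWithStats(k.astype(np.uint8)); j=1+np.argmax(st[1:,4]); k=(l==j)
    cs,_=cv2.findContours(k.astype(np.uint8),cv2.RETR_EXTERNAL,cv2.CHAIN_APPROX_NONE); cc=max(cs,key=cv2.contourArea)[:,0]
    w=(ray(d,cc,z)[:,:2]*1000).astype(np.float32); r=cv2.minAreaRect(w); b=cv2.boxPoints(r)
    e=[b[1]-b[0],b[2]-b[1]]; L=max(e,key=np.linalg.norm); a=np.degrees(np.arctan2(L[1],L[0]))
    print("rect c",np.round(r[0],1),"size",np.round(r[1],1),"long axis",round((a+90)%180-90,1),"jaw yaw",round((a+90)%180,1),"n",k.sum()); return k,r
E
python3 - <<'E'
from h import *
d=show("wrist","w13"); c=proj(d,[[.6585,.008,.032]])[0]; k,r=blockrect(d,c,110,.032)
bluecirc(d,c,60,.032,"orange"); plan(r[0][0]/1000,r[0][1]/1000,.004)
E
```

```text
time_s: 22.75
position: [0.659, 0.0087, 0.1716]
tool_rot: [[-0.962, 0.272, 0.0], [0.272, 0.962, -0.0], [-0.0, 0.0, -1.0]]
ft_force: [-0.3, 0.2, 0.1]
grip_width: 0.0849
rect c [657.5   7.2] size [54.5 72.4] long axis -20.3 jaw yaw 69.7 n 4311
circ [0.65763572 0.00720657] 0.0216439535238065 637
cur [659.1   8.7 171.6] yaw 74.2 q6 -83.8 t 22.8 | shift [  1.2  -1.9 167.6] turn 0 q [-10.  35.  61.   0.  84. -84.]
```

View pics/w13.png

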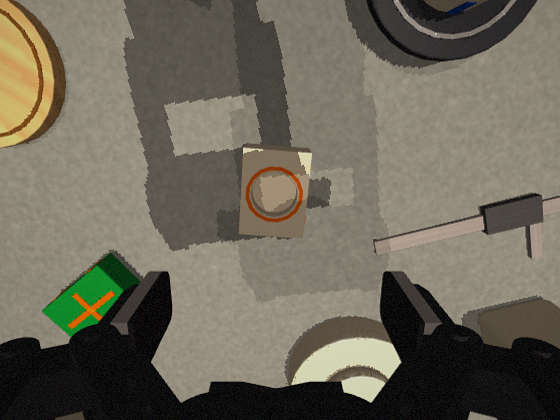

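```bash
python3 -m inch '85 1 -2 40 4.5;85 1 -2 90 4.5;85 1 -2 140 4.5;85 1 -2 160 4.5;85 1 -2 168 4.5;85 1 -2 168 4.5;50 1 -2 168 4.5;50 1 -2 168 4.5;50 1 -2 168 4.5;50 1 -2 168 4.5' 40
python3 -m inch '50 0 0 0 0;50 0 0 0 0'
python3 -m inch '50 0 0 -50 0;50 0 0 -90 0;50 0 0 -110 0;50 0 0 -110 0;50 0 0 -110 0'
python3 - <<'E'
from h import *
d=show("wrist","w14"); P=env.observe()["position"]; R=env.observe()["tool_rot"]
c=proj(d,[P+[0,0,.028]])[0]; k,r=blockrect(d,c,130,P[2]+.0275); print(((np.r_[np.array(r[0])/1000,P[2]]-P)@R*1000).round(1))
o=bluecirc(d,c,75,P[2]+.0275,"orange")-P[:2]; print(o*1000)
plan(*(np.array([.5019,-.185])-o),.115)
E
```

```text
time_s: 24.05
position: [0.6583, 0.0065, 0.0046]
tool_rot: [[-0.938, 0.346, 0.002], [0.346, 0.938, -0.0], [-0.002, 0.0, -1.0]]
ft_force: [-0.3, 0.5, 6.7]
grip_width: 0.0536
time_s: 24.3
position: [0.6583, 0.0065, 0.0046]
tool_rot: [[-0.938, 0.346, 0.002], [0.346, 0.938, -0.0], [-0.002, 0.0, -1.0]]
ft_force: [-1.2, 0.8, 6.9]
grip_width: 0.0535
time_s: 24.92
position: [0.6571, 0.0066, 0.112]
tool_rot: [[-0.938, 0.346, -0.002], [0.346, 0.938, 0.0], [0.002, -0.0, -1.0]]
ft_force: [0.8, 0.4, -1.1]
grip_width: 0.053
rect c [655.2   6.8] size [83.1 73.1] long axis 69.7 jaw yaw 159.7 n 20414
[ 1.8 -0.5  0. ]
circ [0.65617115 0.00624144] 0.02160574896074844 2874
[-0.89154297 -0.36378709]
cur [657.1   6.6 111.8] yaw 69.7 q6 -79.5 t 24.98 | shift [  78.5 -232.8   -2.9] turn 0 q [-10.  38.  66.  -0.  76. -79.]
```

View pics/w14.png

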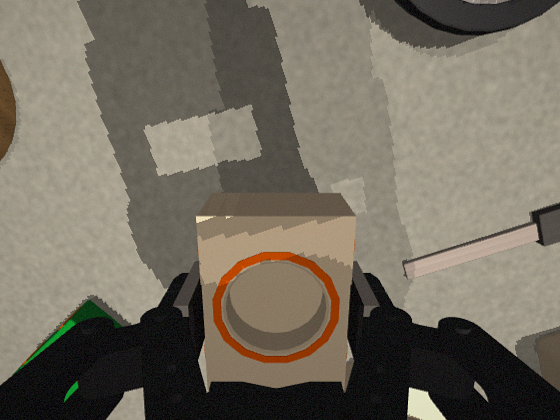

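```bash
python3 -m inch '50 16 -47 0 0;50 32 -94 0 0;50 48 -141 0 0;50 64 -188 0 0;50 78 -233 0 0;50 78 -233 0 0;50 78 -233 0 0;50 78 -233 0 0'
python3 - <<'E'
from h import *
d=show("wrist","w15"); P=env.observe()["position"]
c=proj(d,[P+[0,0,.028]])[0]
o=bluecirc(d,c,75,P[2]+.0275,"orange")-P[:2]; print(o*1000)
plan(*(np.array([.5019,-.185])-o),.0235)
E
```

```text
time_s: 25.98
position: [0.5044, -0.1842, 0.113]
tool_rot: [[-0.939, 0.345, -0.0], [0.345, 0.939, 0.0], [0.0, 0.0, -1.0]]
ft_force: [-0.0, 0.5, -0.5]
grip_width: 0.0534
circ [ 0.50323506 -0.18449026] 0.021555912259682 2890
[-1.10747313 -0.2976584 ]
cur [ 504.3 -184.2  113. ] yaw 69.8 q6 -102.5 t 26.02 | shift [ 1.  -1.  89.5] turn 0 q [ -33.   27.   87.    0.   66. -103.]
```

View pics/w15.png

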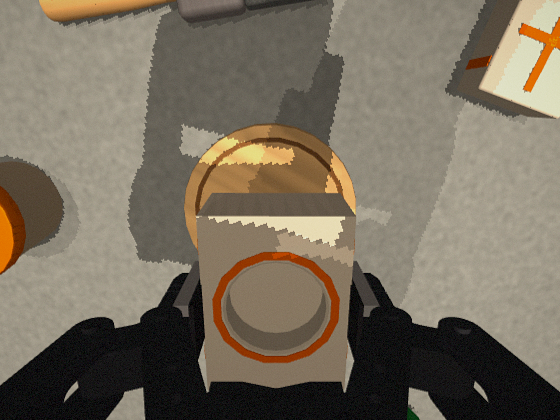

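```bash
python3 - <<'E'
from h import *
d=env.get_image("wrist")
hsv=cv2.cvtColor(d["color"],cv2.COLOR_BGR2HSV)
k=((hsv[...,1]>75)&(hsv[...,2]>70)&(hsv[...,0]>10)&(hsv[...,0]<30)); k[:110]=0; k[215:]=0; k[:,:170]=0; k[:,370:]=0
pts=[]
for u in range(205,340,8):
    v=np.nonzero(k[:,u])[0]; pts.append((u,v.min()))
for v in range(165,205,6):
    r=np.nonzero(k[v])[0]; pts+= [(r.min(),v),(r.max(),v)]
w=ray(d,pts,.018)[:,:2]*1000; A=np.c_[2*w,np.ones(len(w))]; s=np.linalg.lstsq(A,(w**2).sum(1),rcond=None)[0]; print(s[:2],np.sqrt(s[2]+s[:2]@s[:2]))
E
```

```text
[ 501.80398332 -187.94260139] 58.60076693458826
```

```bash
python3 -m inch '50 0.5 -2.5 40 0;50 0.5 -2.5 70 0;50 0.5 -2.5 82 0;50 0.5 -2.5 88 0;50 0.5 -2.5 88 0;50 0.5 -2.5 88 0'
python3 -m inch '50 0 0 1.5 0;50 0 0 1.5 0;50 0 0 1.5 0'
```

```text
time_s: 26.82
position: [0.503, -0.1875, 0.0262]
tool_rot: [[-0.938, 0.346, 0.001], [0.346, 0.938, -0.001], [-0.002, -0.0, -1.0]]
ft_force: [-0.3, -0.3, -1.0]
grip_width: 0.0534
time_s: 27.2
position: [0.5026, -0.1873, 0.0239]
tool_rot: [[-0.938, 0.346, 0.0], [0.346, 0.938, -0.0], [-0.0, -0.0, -1.0]]
ft_force: [0.6, 1.1, -1.7]
grip_width: 0.0533
```

```bash
python3 -m inch '50 0 0 2 0;50 0 0 2 0;50 0 0 2 0'
python3 -m inch '80 0 0 0 0;85 0 0 -1 0;85 0 0 -1 0;85 0 0 -30 0;85 0 0 -80 0;85 0 0 -120 0;85 0 0 -120 0;85 0 0 -120 0;85 0 0 -120 0'
python3 - <<'E'
from h import *
d=show("wrist","w16"); c=proj(d,[[.502,-.187,.05]])[0]; k,r=blockrect(d,c,110,.05); bluecirc(d,c,60,.05,"orange")
plan(.457,-.003,.17)
E
```

```text
time_s: 27.58
position: [0.5027, -0.1873, 0.0226]
tool_rot: [[-0.938, 0.346, 0.001], [0.346, 0.938, -0.0], [-0.001, -0.0, -1.0]]
ft_force: [-2.5, 1.2, 7.9]
grip_width: 0.0533
time_s: 28.7
position: [0.5021, -0.187, 0.1405]
tool_rot: [[-0.938, 0.346, -0.002], [0.346, 0.938, 0.001], [0.003, 0.001, -1.0]]
ft_force: [-0.4, -0.4, 0.2]
grip_width: 0.0849
rect c [ 501.3 -187.5] size [54.3 71.7] long axis -20.3 jaw yaw 69.7 n 6033
circ [ 0.51194148 -0.18526733] 0.02945094124386301 713
cur [ 502.2 -187.   140.6] yaw 69.7 q6 -102.8 t 28.75 | shift [106.1 157.  -29. ] turn 0 q [ -33.   25.   85.    0.   70. -103.]
```

View pics/w16.png

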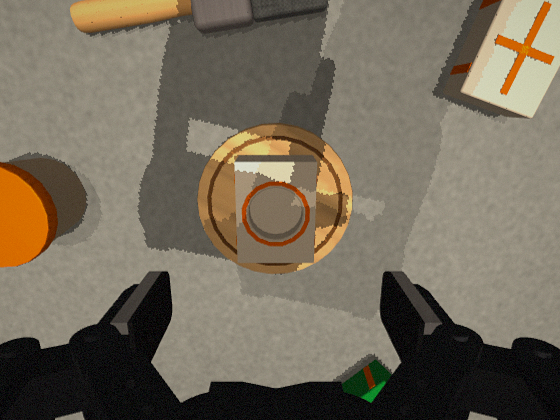

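```bash
python3 -m inch '85 26 40 -15 0;85 53 79 -25 8;85 80 118 -29 16;85 106 157 -29 16;85 106 157 -29 16;85 106 157 -29 16;85 106 157 -29 16'
python3 - <<'E'
from h import *
d=show("wrist","w17"); c=proj(d,[[.457,-.003,.036]])[0]; k,r=blockrect(d,c,90,.036)
plan(r[0][0]/1000,r[0][1]/1000,.013)
E
```

```text
time_s: 29.62
position: [0.4577, -0.0042, 0.1705]
tool_rot: [[-0.806, 0.592, -0.0], [0.592, 0.806, 0.0], [0.0, -0.0, -1.0]]
ft_force: [-0.3, -0.5, -0.1]
grip_width: 0.0848
rect c [457.6  -2.7] size [54.2 71.9] long axis -38.9 jaw yaw 51.1 n 5916
cur [457.7  -4.1 170.6] yaw 53.7 q6 -69.1 t 29.68 | shift [  0.9   1.1 157.6] turn 0 q [-15.  16.  94.  -0.  70. -69.]
```

View pics/w17.png

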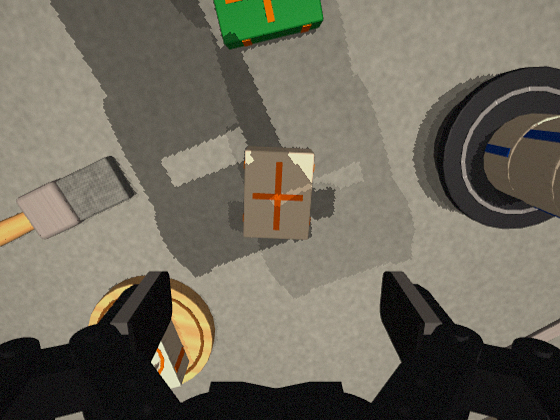

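```bash
python3 -m inch '85 1 1 40 2.6;85 1 1 90 2.6;85 1 1 140 2.6;85 1 1 156 2.6;85 1 1 162 2.6;85 1 1 162 2.6;50 1 1 162 2.6;50 1 1 162 2.6;50 1 1 162 2.6;50 1 1 162 2.6' 40
python3 -m inch '50 0 0 0 0;50 0 0 0 0'
python3 -m inch '50 0 0 -50 0;50 0 0 -100 0;50 0 0 -120 0;50 0 0 -120 0;50 0 0 -120 0'
python3 - <<'E'
from h import *
d=show("wrist","w18"); s=env.observe(); P=s["position"]; R=s["tool_rot"]
c=proj(d,[P+[0,0,.028]])[0]; X=blob(d,masks(d)["orange"],c,55,P[2]+.0265); o=(X-P); print("tool off",(o@R*1000).round(1))
o=o[:2]
plan(.5013,-.1875,.14,69.7)
E
```

```text
time_s: 30.92
position: [0.4576, -0.0019, 0.0097]
tool_rot: [[-0.779, 0.627, 0.002], [0.627, 0.779, -0.0], [-0.002, 0.001, -1.0]]
ft_force: [-1.3, -0.2, 5.8]
grip_width: 0.0535
time_s: 31.18
position: [0.4576, -0.002, 0.0097]
tool_rot: [[-0.779, 0.627, 0.002], [0.627, 0.779, -0.0], [-0.002, 0.001, -1.0]]
ft_force: [-1.3, 1.2, 5.8]
grip_width: 0.0535
time_s: 31.8
position: [0.4566, -0.0017, 0.1279]
tool_rot: [[-0.779, 0.627, -0.002], [0.627, 0.779, 0.0], [0.002, -0.001, -1.0]]
ft_force: [-0.5, 0.2, -1.7]
grip_width: 0.0532
n 2741 px 275.8 311.4
tool off [ -0.7  -0.5 -26.5]
cur [456.6  -1.7 127.7] yaw 51.2 q6 -66.3 t 31.85 | shift [-151.3 -116.7  -12.5] turn -18.5 q [-15.  19.  98.  -0.  63. -66.]
```

View pics/w18.png

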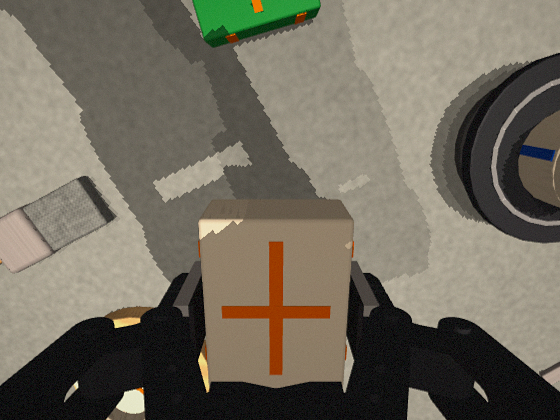

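```bash
python3 -m inch '50 0 0 -15 0;50 -38 -29 -20 -6;50 -76 -58 -20 -12;50 -114 -87 -20 -18.5;50 -151 -117 -20 -18.5;50 -151 -117 -20 -18.5;50 -151 -117 -20 -18.5;50 -151 -117 -20 -18.5'
python3 - <<'E'
from h import *
d=show("wrist","w19"); s=env.observe(); P=s["position"]; R=s["tool_rot"]
c=proj(d,[P+[0,0,.028]])[0]; X=blob(d,masks(d)["orange"],c,50,P[2]+.0265); o=(X-P); print("off",(o@R*1000).round(1),(o*1000).round(1))
plan(.5013-o[0],-.1875-o[1],.053,69.7)
E
```

```text
time_s: 32.85
position: [0.5012, -0.1865, 0.1485]
tool_rot: [[-0.938, 0.347, -0.001], [0.347, 0.938, 0.001], [0.001, 0.0, -1.0]]
ft_force: [-0.2, -0.6, -2.1]
grip_width: 0.0532
n 2495 px 276.3 312.6
off [ -0.6  -0.4 -26.5] [ 0.5 -0.6 26.5]
cur [ 501.3 -186.6  148.7] yaw 69.7 q6 -102.8 t 32.9 | shift [ 0.3 -0.5 95.7] turn 0.0 q [ -33.   25.   84.    0.   71. -103.]
```

View pics/w19.png

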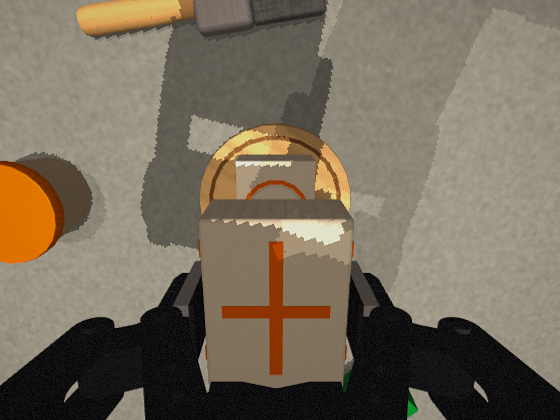

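```bash
python3 -m inch '50 0 -0.5 50 0;50 0 -0.5 75 0;50 0 -0.5 84 0;50 0 -0.5 84 0;50 0 -0.5 84 0'
python3 - <<'E'
from h import *
plan(.5009,-.1869,.053,69.7)
E
```

```text
time_s: 33.52
position: [0.5018, -0.1883, 0.066]
tool_rot: [[-0.938, 0.347, 0.002], [0.347, 0.938, -0.001], [-0.002, -0.0, -1.0]]
ft_force: [0.4, -0.2, -1.0]
grip_width: 0.0532
cur [ 501.8 -188.3   66. ] yaw 69.7 q6 -102.9 t 33.52 | shift [ 1.4  1.  13. ] turn -0.0 q [ -33.   31.   90.   -0.   59. -103.]
```

```bash
python3 -m inch '50 0 0 2 0;50 0 0 2 0;50 0 0 2 0'
python3 - <<'E'
from h import *
plan(.5009,-.1869,.053,69.7)
E
```

```text
time_s: 33.9
position: [0.5013, -0.1882, 0.063]
tool_rot: [[-0.938, 0.348, 0.0], [0.348, 0.938, -0.0], [-0.0, -0.0, -1.0]]
ft_force: [0.4, -0.4, -0.9]
grip_width: 0.0534
cur [ 501.3 -188.2   63. ] yaw 69.7 q6 -102.9 t 33.9 | shift [ 0.8  1.1 10. ] turn -0.0 q [ -33.   31.   90.   -0.   59. -103.]
```

```bash
python3 -m inch '50 1 1 2 0;50 1 1 4 0;50 1 1 6 0;50 1 1 8 0;50 1 1 10 0;50 1 1 10 0;50 1 1 10 0'
python3 -m inch '50 0 0 1.5 0;50 0 0 1.5 0;50 0 0 1.5 0'
python3 - <<'E'
from h import *
plan(.5009,-.1869,.053,69.7)
E
```

```text
time_s: 34.78
position: [0.5007, -0.1869, 0.0529]
tool_rot: [[-0.938, 0.348, 0.0], [0.348, 0.938, -0.0], [-0.0, -0.0, -1.0]]
ft_force: [0.4, 0.5, -1.6]
grip_width: 0.0533
time_s: 35.15
position: [0.5008, -0.187, 0.0517]
tool_rot: [[-0.938, 0.348, 0.0], [0.348, 0.938, -0.0], [-0.001, -0.0, -1.0]]
ft_force: [-1.9, 1.3, 5.5]
grip_width: 0.0535
cur [ 500.8 -187.    51.7] yaw 69.7 q6 -102.8 t 35.15 | shift [-0.1  0.1 -1.3] turn -0.0 q [ -33.   32.   91.    0.   57. -103.]
```

```bash
python3 -m inch '80 0 0 0 0;85 0 0 0 0;85 0 0 0 0;85 0 0 -30 0;85 0 0 -80 0;85 0 0 -120 0;85 0 0 -120 0;85 0 0 -120 0;85 0 0 -120 0'
python3 - <<'E'
from h import *
d=show("wrist","w20"); c=proj(d,[[.502,-.187,.078]])[0]; k,r=blockrect(d,c,130,.078)
X=blob(d,masks(d)["orange"],c,60,.078); print(X)
d2=show("side","s20"); c=proj(d2,[[.502,-.187,.05]])[0].astype(int); cv2.imwrite("pics/s20c.png",cv2.resize(d2["color"][c[1]-60:c[1]+60,c[0]-70:c[0]+70],None,fx=4,fy=4))
E
```

```text
time_s: 36.28
position: [0.5002, -0.1866, 0.17]
tool_rot: [[-0.938, 0.348, -0.002], [0.348, 0.938, 0.001], [0.003, 0.001, -1.0]]
ft_force: [-0.4, -0.6, -0.9]
grip_width: 0.0851
rect c [ 501.  -187.4] size [54.  71.6] long axis -20.4 jaw yaw 69.6 n 7907
n 1279 px 277.4 214.4
[ 0.50098    -0.18604555  0.078     ]
```

View pics/w20.png

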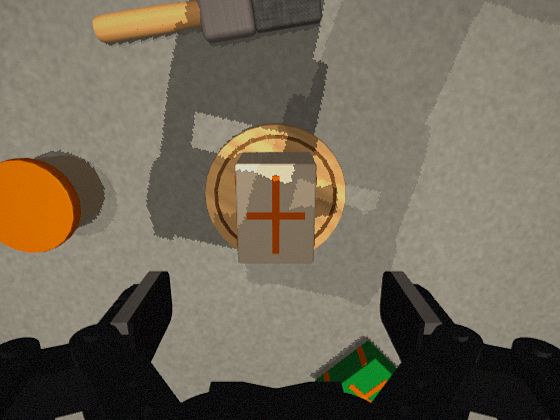

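View pics/s20c.png

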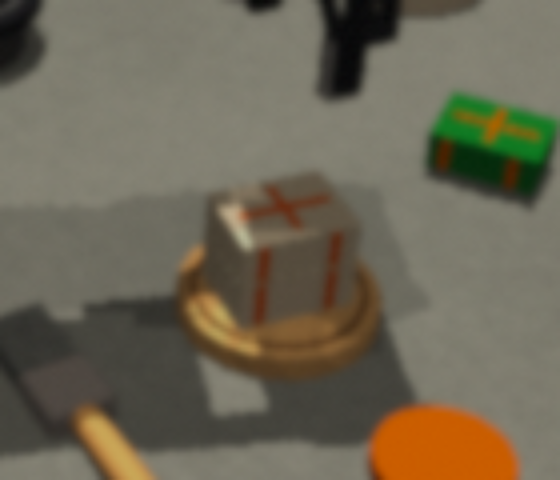

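```bash
python3 -m inch '85 0 0 -40 0;85 50 30 -60 0;85 100 60 -60 0;85 150 90 -60 0;85 150 90 -60 0;85 150 90 -60 0;85 150 90 -60 0'
python3 - <<'E'
from h import *
d=show("top","tF"); d0=cv2.imread("pics/top0.png")
m=masks(d); print(blob(d,m["orange"],(440,238),22,.06))
s=show("side","sF"); print(env.observe()["qvel"].round(2),env.observe()["time_s"])
E
```

```text
time_s: 37.25
position: [0.392, -0.0511, 0.2311]
tool_rot: [[-0.937, 0.348, -0.0], [0.348, 0.937, 0.0], [0.0, -0.0, -1.0]]
ft_force: [0.0, 0.7, 0.4]
grip_width: 0.0848
n 85 px 438.7 237.9
[ 0.43335908 -0.35185923  0.06      ]
[ 0.07 -0.23  0.28  0.08  0.07  0.08] 37.35
```

View pics/tF.png

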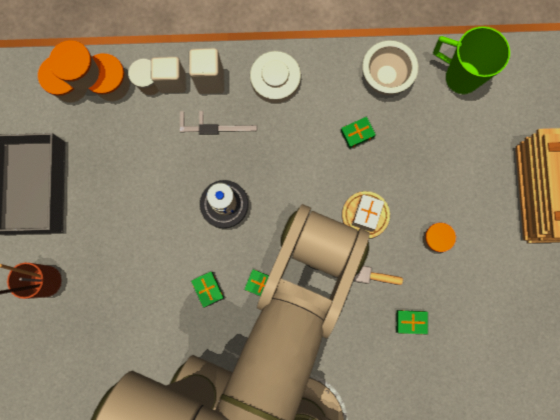

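View pics/sF.png

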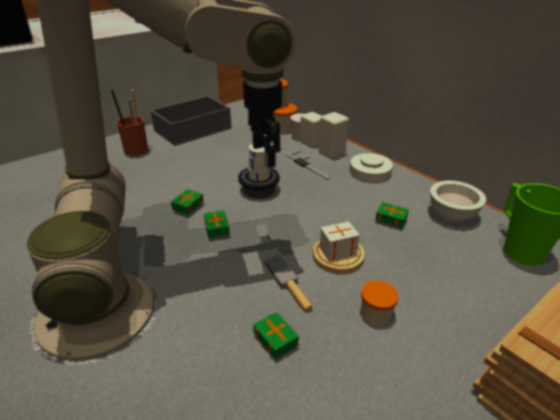

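The top view shows both moulds assembled, with the knob at (220,195) over the wheel and the orange cross at (369,212) over the bat. The tub, caliper and brush are at their starting pixels, so I hand the job in.

```bash
python3 - <<'E'
from rig import env
print(env.close_job())
E
```

```text
the job is handed in; nothing more can be done
None
```

Both moulds are back together, and I handed the job in after about 37 s. I stacked the round one on the banding wheel (base, ring, lid), then the rectangular one on the bat (lower half, upper half).

**Seating:** Every part made contact at the height expected for fully seated. In the final wrist, side and top pictures both stacks look upright.

**Rectangular mould:** The upper half is within about 0.3 mm and 0.1° of the lower one.

**Centring:** By the wrist camera the base is about 2 mm off the wheel's centre, and the lower half is within about 1 mm of the bat's. The top and wrist cameras disagreed by 2–3 mm on both centres, so I placed between the two estimates.

**Bystanders:** The tub measured within about 1.5 mm of its start. The caliper looks unmoved. The arm hid part of the brush in the last top view, but the part showing, and the side view, look unmoved. The green look-alikes were not touched.

**Forces:** The highest wrist force I read was about 15 N, taken at the end of each move.

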